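Release the bonsai turntable's brake with the splined key

TASK

First slide the yellow dust cover off the turntable's drive hub, all the way to its end stop. Then take the red-handled key out of the wooden caddy, turn it until its splines line up with the cross-shaped socket of the hub, slide it in and push it fully home against the spring, collar down on the hub. That releases the brake, so finish while still holding the key pressed home: do not let go of it, and leave the blue key and the other loose things where they are.

Things in the scene. Friction and masses are not known exactly. Their poses are not given: they have to be found in the camera images.
- turntable: fixed bonsai turntable. Origin on the table under the drive hub's axis. Own axes: +y towards the disc with the potted tree (disc axis 290 mm from the hub, radius 165 mm; tree top about 340 mm up), -y the way the cover opens. The green gearbox under the hub is 40 mm tall and reaches 65 mm either way in x, 140 mm to -y, 85 mm to +y
- hub_top (a point): centre of the socket's mouth, on top of the square aluminium hub (40 x 40 mm, top 82 mm above the table). The socket is a cross of two slots, each 10 mm wide and 30 mm end to end, along this point's own x and y (repeats every 90 degrees), open down to the spring plunger; z up. Hidden under the cover at the start
- hub (a joint): angle of the drive hub about its upright axis relative to the turntable (rad), different each time; stiff friction of about 1 N m holds it where it is found
- cover_grip (a point): top centre of the black upright grip on the yellow cover: 16 mm along the slide (turntable y), 30 mm along turntable x, 28 mm tall; this point is 116 mm above the table, 38 mm to turntable +x of the hub's axis. The cover plate under it: 56 mm along the slide, top 88 mm above the table, underside 2 mm above the hub. Axes as the turntable's
- cover (a joint): slide of the dust cover along turntable -y (m): 0 = closed over the hub, 0.085 = end stop, hub clear. Starts at 0 to 0.015. Friction about 3 N; it stays where it is left
- plunger (a joint): travel of the spring plunger in the socket's bottom (m): 0 = up, 0.008 = fully down, brake released. Its top is 32 mm below the mouth; it pushes back with 4 N at first, 8 N fully down, and lifts the key if it is let go
- caddy: fixed wooden block 180 x 75 x 55 mm (its own x, y, z) with two square 31 mm holes through it, 50 mm to either side of its centre along its x; origin at its underside, centre. Each hole holds one key, collar resting on the block's top; which hole is which varies
- key: red-handled key, about 0.2 kg, upright in the caddy. Origin: centre of the underside of its round steel collar (46 mm across, 6 mm thick), z up. Handle bar: 60 mm along the key's x, 16 mm wide along its y, 20 to 48 mm above the origin. Splined stem below (see key_tip). Home = this origin at hub_top, stem in the socket
- key_tip (a point): lower tip of the key's stem, 40 mm below the key's origin. The stem has a 10 mm round core with a coned tip, and four ribs along the key's own +x, -x, +y, -y, 7 mm wide, 26 mm tip to tip, from the collar down 27 mm plus a V-shaped end of 5 mm; the core stands out 8 mm below the ribs
- blue_key: WRONG key standing in the caddy's other hole: round blue knob (34 mm across) on a steel collar, plain round stem without ribs. Origin: centre of its collar's underside
- pot: loose empty terracotta flower pot, 90 mm across, 70 mm tall, origin at its underside
- jar: loose amber jar, 60 mm across, 110 mm tall, origin at its underside
- brush: loose hand brush lying on the table, about 200 mm long, origin at its underside
- rake: loose spatula-shaped soil scraper lying on the table, about 280 mm long, origin at its underside
- bowl: loose blue bowl, 140 mm across, 50 mm tall, origin at its underside
- wood_block: loose dark wooden disc, 60 mm across, 30 mm tall, origin at its underside

How it is judged (in metres and radians):
On the way, in this order (a step that is already met when the one before it is completed fails the run):
1. the dust cover is slid to its end stop while the key still stands in the caddy (value of joint cover above 0.08 m and z of key in the frame of caddy below 0.065 m), for 0.2 s.
2. the red key is lifted out of the caddy in the gripper (z of key in the frame of caddy above 0.095 m and contact force between the fingers and key above 1 N), for 0.2 s.
3. the key's splines have meshed: the stem is well down in the socket (z of key in the frame of hub_top below 0.015 m and horizontal distance between key and hub_top below 0.005 m), for 0.1 s.
At the end, for the whole second after the job is handed in: The cover is open (within 7 mm of its end stop); the red key is in the socket, splines meshed, upright within 0.1 rad, its collar within 2.5 mm of the hub's top and 4 mm of its axis, the plunger pressed at least 6 of its 8 mm, and the gripper still holding the key there, at rest (value of joint cover above 0.078 m and z of key in the frame of hub_top below 0.0025 m and horizontal distance between key and hub_top below 0.004 m and (angle between the x axis of key and the x axis of hub_top, either way round below 0.2 rad or angle between the x axis of key and the y axis of hub_top, either way round below 0.2 rad) and angle between key's own z axis and vertical below 0.1 rad and value of joint plunger above 0.006 m and contact force between the fingers and key above 2 N and linear speed of key below 0.02 m/s); the arm keeps its last pose, push and grip.
It fails at once if the blue key is disturbed (moved more than 30 mm) (distance of blue_key from where it was at the start of the episode above 0.03 m).
It fails at once if another loose thing is disturbed (moved more than 30 mm) (distance of any of pot, jar, brush, rake, bowl, wood_block from where it was at the start of the episode above 0.03 m).
It also fails if it takes over 51 s, if anything falls off the work surface, if the arm or the gripper's body presses on something with over 40 N, if the wrist force passes 120 N, or if a joint passes its speed limit or range.

ROBOT

A 6-joint arm with a two-finger parallel gripper is mounted at the origin on the work surface. World frame = base frame: x ahead of the robot, y to its left, z up, the work surface at z = 0. Lengths are in mm, angles in rad, forces in N, time in s.
With the tool pointing down it reaches from about 375 to 900 mm from the base axis. Payload 3.1 kg.
Tool frame: the origin (TCP) lies midway between the tips of the shut fingers; the grasp point (between the pads) lies 19 mm behind it; z points along the fingers, y is the line along which they close (so a half turn about z gives the same grasp; the last joint's range is limited). The gripper opens to 85 mm and grips with 20 to 120 N. Pads are 22 mm wide; open, the fingers measure 114 mm over their backs; the gripper's body (76 mm by 85 mm) begins 54 mm behind the grasp point. The pads swing forward as they close: fully open they stand 13 mm farther back than shut.
Start: joints at [-1.292, 0.527, 1.433, -0, 1.181, -0.178], TCP at [275.692, -560.884, 231.31] pointing down, gripper open.
Joint ranges: [-3.08, 3.08], [-0.75, 2.2], [0.22, 2.44], [-1.43, 4.57], [0, 2.65], [-2.85, 2.85]. Speed limits (rad/s): [2.79, 2.79, 3.14, 3.14, 3.14, 3.14].

INTERFACE

Orientations are given as a unit quaternion [x, y, z, w].
In Python, from cell import env, optics gives the robot as it stands. Calls block until the motion is done:
- env.movep(position, orientation): joint-space move of the TCP to a pose.
- env.servo_line(position, attitude=None, speed=150): straight line of the TCP; attitude=None keeps the orientation; speed is the mean speed in mm/s.
- env.move_joints(angles): joint-space move.
- env.command_gripper(opening, force=None): opening from 0.0 (shut) to 1.0 (fully open); force is the grip in N (None keeps the last); returns when the fingers have stopped.
- env.wait(seconds).
- env.inverse_kinematics(position, orientation): joint angles nearest the present ones, or None.
- env.sense(): the state.
- optics.camera(name): name is "scene" or "side" or "wrist"; returns a dict with "color" (480x640x3 uint8, red, green, blue), "intrinsics" (3x3 intrinsics, pixels), "D" ([k1, k2, p1, p2, k3] as OpenCV has them; the pictures are not rectified), "eye" and "rotation" of the camera in the world. Camera axes: x right, y down, z forward; pixel columns grow to the right and rows downward; lengths in mm; the calibration is good to about 2 mm. A picture is of the moment at which its call begins. There is no depth.
A pose or a line that the arm cannot do raises env.MotionError and nothing moves.
- env.finish_job(): hands the job in; it is judged then, once.
The state is a dict: "time_s": time; "q": joint angles; "qd": joint speeds; "effort": joint torques, N m; "tool_pos": TCP position; "tool_rot": TCP orientation; "contact_force": force on the tool from outside, world axes, zero at the start; "wrist_torque": the same for the moment, N m; "gripper_width": opening from 0.0 (shut) to 1.0 (fully open); "grip_force": force on a finger pad.
Only numpy, scipy, OpenCV 4.12 (cv2) and the standard library are available. Lean on these libraries where they do the work, as an engineer would, in place of code of your own. Each camera call takes 0.05 s, during which the arm holds its last target. There are 200 camera calls.

## Working session

There is one attempt and no reset: what is moved stays moved. The work goes in short steps, each a Python script; the robot and the scene stay as the last script left them, time stands still between calls to the robot, and variables do not carry over. Pictures are saved under pics/ and viewed, at most 10 in all, crops included, and the job is handed in when it is done.

```bash
mkdir -p pics; ls
cat > h.py <<'E'
import numpy as np, cv2
from cell import env, optics
def snap(cam,name):
    c=optics.camera(cam); cv2.imwrite(f'pics/{name}.png',c['color'][:,:,::-1]); np.savez(f'pics/{name}.npz',**{k:np.array(c[k]) for k in('intrinsics','D','eye','rotation')}); return c
def R_of(c):
    r=np.array(c['rotation'],float)
    if r.shape==(3,3): return r
    from scipy.spatial.transform import Rotation as R
    return R.from_quat(r).as_matrix()
def ray(name,px):
    c=np.load(f'pics/{name}.npz'); u=cv2.undistortPoints(np.array([[px]],float),c['intrinsics'].astype(float),c['D'].astype(float))[0,0]
    return c['eye'].astype(float), R_of(c)@np.array([u[0],u[1],1.])
def at_z(name,px,z):
    e,d=ray(name,px); return e+d*(z-e[2])/d[2]
def tri(*obs):
    A=np.zeros((3,3));b=np.zeros(3);L=[]
    for n,p in obs:
        e,d=ray(n,p); d=d/np.linalg.norm(d); P=np.eye(3)-np.outer(d,d); A+=P;b+=P@e; L.append((P,e))
    x=np.linalg.solve(A,b); return x,[round(float(np.linalg.norm(P@(x-e))),1) for P,e in L]
def proj(name,X):
    c=np.load(f'pics/{name}.npz'); R=R_of(c); 
    return cv2.projectPoints(np.array([X],float),cv2.Rodrigues(R.T)[0],-R.T@c['eye'].astype(float),c['intrinsics'].astype(float),c['D'].astype(float))[0][0,0]
E
python3 - <<'E'
from h import *
for n in('scene','side','wrist'):
    c=snap(n,n+'0'); print(n,c['eye'],np.array(c['rotation']).round(3).tolist(),np.array(c['intrinsics']).tolist())
print(env.sense())
E
```

```text
pics
scene [1050.34787669 -429.02508178  919.93225837] [0.843, 0.433, -0.144, -0.283] [[460.96843583979967, 0.0, 323.40764168915854], [0.0, 460.96843583979967, 238.3453541974412], [0.0, 0.0, 1.0]]
side [ 79.39808605 549.45484391 972.468069  ] [-0.287, 0.891, -0.333, 0.112] [[483.5887300029568, 0.0, 322.52166814273437], [0.0, 483.5887300029568, 239.80341026770606], [0.0, 0.0, 1.0]]
wrist [ 338.77059008 -530.4558688   371.44179174] [0.84, -0.524, -0.075, 0.118] [[347.06028971532606, 0.0, 321.0933419081936], [0.0, 347.06028971532606, 235.47228738562657], [0.0, 0.0, 1.0]]
{'time_s': 0.15, 'q': array([-1.29251529e+00,  5.28262420e-01,  1.43358729e+00, -8.22859304e-06,
        1.18142057e+00, -1.78500972e-01]), 'qd': array([-0.00078995, -0.00352677, -0.00276208,  0.00145046,  0.0004017 ,
        0.00062872]), 'effort': array([ 9.20830971e-04, -4.42743766e+01, -1.78275955e+01, -1.66516438e-04,
        5.64545582e-03, -3.73405285e-06]), 'tool_pos': array([ 275.53626919, -560.38071774,  230.55899596]), 'tool_rot': array([ 9.74031252e-01,  2.26412049e-01, -4.56312480e-05, -8.37577902e-04]), 'contact_force': array([ 0.54683052, -0.34924176,  0.55002092]), 'wrist_torque': array([ 0.01415707,  0.02670842, -0.01511497]), 'grip_force': 0.0, 'gripper_width': 0.9996232725205889}
```

View pics/scene0.png

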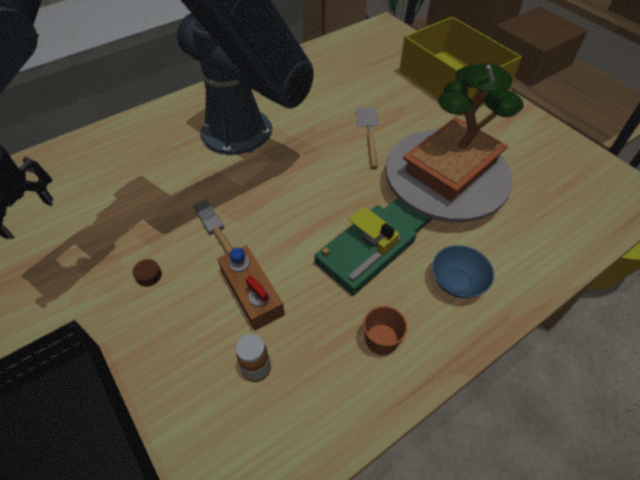

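View pics/side0.png

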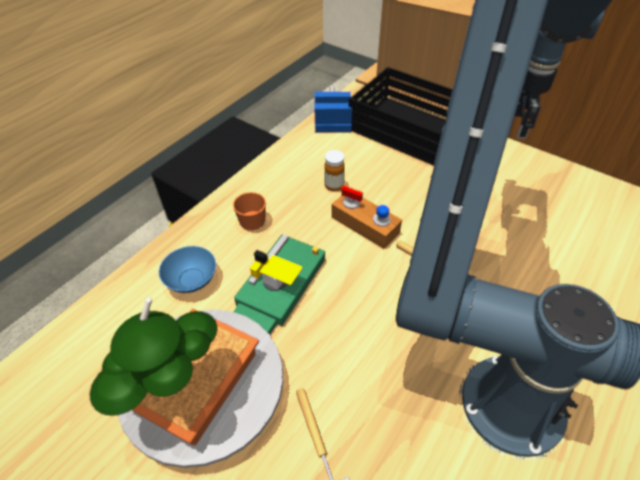

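The scene view shows the grip at (388,229), red handle at (257,289) and blue knob at (237,255). In the side view they are at (261,256), (352,192) and (382,211). The cover opens away from the disc, towards the lower left in the scene view.

Run:
```python
from h import *
from scipy.spatial.transform import Rotation as R
np.set_printoptions(precision=1,suppress=True)
for n,a,b in (('grip',(388,228),(261,256)),('red',(257,288),(352,192)),('blue',(237,255),(382,211))):
    print(n,tri(('scene0',a),('side0',b)))
print('disc rim z?',[at_z('scene0',p,20) for p in((386,175),(512,178))])
# gearbox corners (top z=40)
print('gear scene near/left',at_z('scene0',(316,252),40),at_z('scene0',(353,285),40), at_z('scene0',(415,237),40))
print('gear side',at_z('side0',(286,237),40),at_z('side0',(326,257),40),at_z('side0',(285,316),40))
print('caddy top scene',[at_z('scene0',p,55) for p in((219,259),(246,247),(283,297),(252,320))])
s=env.sense();c=np.load('pics/wrist0.npz')
T=R.from_quat(s['tool_rot']); print('cam in tool',T.inv().apply(c['eye']-s['tool_pos']),(T.inv()*R.from_quat(c['rotation'])).as_matrix() if c['rotation'].shape==(4,) else 0)
```

```text
grip (array([614.5,  64.2, 108.6]), [1.1, 1.1])
red (array([ 569.9, -251. ,   93.3]), [0.2, 0.2])
blue (array([ 470.2, -241.9,   88.7]), [1.0, 1.0])
disc rim z? [array([423.7, 234.8,  20. ]), array([631.9, 508.3,  20. ])]
gear scene near/left [535.1 -77.1  40. ] [656.4 -61.9  40. ] [637.1 141.6  40. ]
gear side [644.9 -60.8  40. ] [522.3 -66.6  40. ] [497.9 126.4  40. ]
caddy top scene [array([ 431.7, -273.8,   55. ]), array([ 438. , -206.9,   55. ]), array([ 599.5, -208.7,   55. ]), array([ 608.1, -290.5,   55. ])]
cam in tool [  70.     0.8 -140.9] [[-0.  -1.  -0.3]
 [ 1.  -0.  -0. ]
 [ 0.  -0.3  1. ]]
```

```bash
cat >> h.py <<'E'
from scipy.spatial.transform import Rotation as R
def down(phi): # tool x along world yaw phi, z down
    return (R.from_euler('z',phi)*R.from_euler('x',np.pi)).as_quat()
E
python3 - <<'E'
from h import *
env.movep([530,-230,250],down(0.1)); snap('wrist','w1')
env.movep([530,-130,250],down(0.1)); snap('wrist','w2')
env.movep([580,20,250],down(0.1)); snap('wrist','w3')
s=env.sense();print(s['time_s'],s['q'],s['tool_pos'])
im=cv2.imread('pics/w1.png');im3=cv2.imread('pics/w3.png')
cv2.imwrite('pics/both.png',cv2.resize(np.vstack([im[:,:],im3]),(800,1200))[:, :])
E
```

```text
3.0 [-1.60462543e-01  4.46259649e-01  1.52595473e+00 -9.47809442e-04
  1.16950258e+00  1.31233645e+00] [580.09675231  18.29124743 249.83937563]
```

View pics/w1.png

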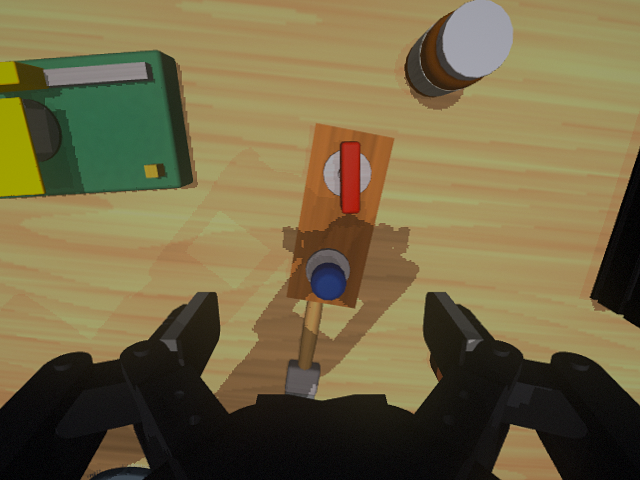

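View pics/w3.png

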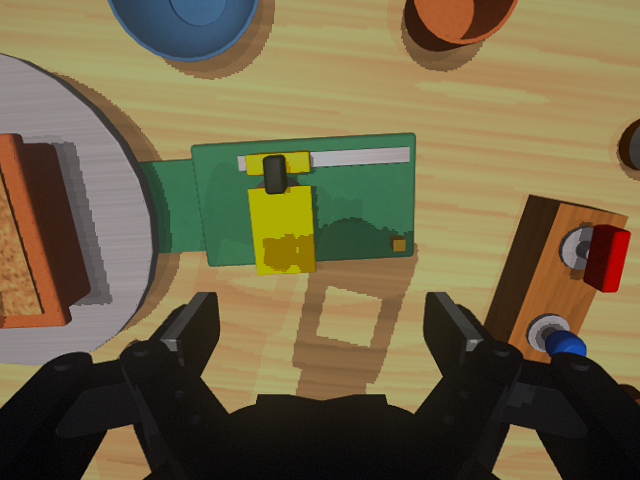

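w1 shows the red handle at (350,178), blue knob at (328,281) and caddy running from (315,124) to (355,307). w3 shows the gearbox corners at (415,134), (192,147), (208,265) and (413,257), with the black grip at (274,174).

Run:
```python
from h import *
np.set_printoptions(precision=2,suppress=True)
def biggest(m,box=None):
    if box: k=np.zeros_like(m);x0,y0,x1,y1=box;k[y0:y1,x0:x1]=1;m=m*k
    n,l,st,ce=cv2.connectedComponentsWithStats(m.astype(np.uint8)); i=1+np.argmax(st[1:,4]); return (l==i).astype(np.uint8),st[i],ce[i]
cen={}
for n in('w1','w2','w3','scene0','side0'):
    im=cv2.imread(f'pics/{n}.png'); hsv=cv2.cvtColor(im,cv2.COLOR_BGR2HSV)
    H,S,V=[hsv[:,:,i] for i in range(3)]
    red=((H<4)|(H>176))&(S>200)&(V>80)
    m,st,ce=biggest(red); print(n,'red',st,ce,'Vpct',np.percentile(V[m>0],[5,25,50,75,95]))
    t=np.percentile(V[m>0],75)*0.9
    m2,st2,ce2=biggest(red&(V>t)); cnt=cv2.findContours(m2,0,2)[0][0]; r=cv2.minAreaRect(cnt); cen[n]=r[0]
    bx=cv2.boxPoints(r); w=np.array([at_z(n,p,103)[:2] for p in bx]); e=[w[1]-w[0],w[2]-w[1]]
    print('  top',st2,np.array(r[0]),'world',w.mean(0),[ (round(float(np.linalg.norm(v)),1),round(float(np.degrees(np.arctan2(v[1],v[0]))),1)) for v in e])
print('tri red',tri(('w1',cen['w1']),('w2',cen['w2'])))
# grip
for n,box in(('w3',(250,145,300,205)),('scene0',(375,218,400,242)),('side0',(250,245,275,268))):
    V=cv2.cvtColor(cv2.imread(f'pics/{n}.png'),cv2.COLOR_BGR2HSV)[:,:,2]
    m,st,ce=biggest(V<75 if n=='w3' else V<60,box); print(n,'grip',st,ce, np.percentile(V[m>0],[5,50,95])); 
for n in ['w3']:
  g=[at_z(n,p,40)[:2] for p in((415,134),(192,147),(208,265),(413,257))]
  print('gear',np.array(g)); 
  for i,j in((0,1),(3,2),(3,0)): v=g[j]-g[i];print(np.linalg.norm(v),np.degrees(np.arctan2(v[1],v[0])))
a=cv2.resize(cv2.imread('pics/w3.png')[110:290,180:430],None,fx=2.4,fy=2.4,interpolation=2)
b=cv2.resize(cv2.imread('pics/w2.png'),(600,450))
cv2.imwrite('pics/c.png',a); cv2.imwrite('pics/d.png',b)
print(proj('w2',[614.5,64,112]))
```

```text
w1 red [ 342  143   18   70 1034] [350.25 177.69] Vpct [152. 170. 171. 171. 172.]
  top [343 143  16  69 972] [350.5 177. ] world [ 568.94 -252.29] [(12.1, -84.3), (55.8, -172.7)]
w2 red [458 155  22  70 833] [468.35 186.28] Vpct [147.6 176.  178.  179.  180. ]
  top [459 157  21  67 732] [469.28 189.93] world [ 568.62 -251.67] [(56.3, 6.8), (12.6, -89.0)]
w3 red [601 231  29  61 983] [615.35 261.01] Vpct [108.1 160.  174.  175.  176. ]
  top [604 232  26  60 756] [616.6  261.91] world [ 568.58 -250.36] [(57.6, 6.4), (12.5, -96.6)]
scene0 red [247 277  20  20 119] [256.23 286.16] Vpct [ 91.9 115.5 122.  124.5 127. ]
  top [247 277  19  19  93] [256.  285.5] world [ 568.99 -251.61] [(10.8, 107.5), (54.6, 7.7)]
side0 red [342 186  19  15 138] [351.16 193.2 ] Vpct [112.  115.  138.5 219.5 240. ]
  top [342 186  19   9  44] [351.14 190.65] world [ 569.2  -245.45] [(9.0, -71.3), (52.9, -176.2)]
tri red (array([ 569.29, -252.38,  101.09]), [0.2, 0.2])
w3 grip [261 155  39  39 956] [276.5  174.86] [37.   53.   65.25]
scene0 grip [375 224  19  18 162] [386.1  231.62] [11.  24.  56.9]
side0 grip [255 252  12  11  90] [260.51 256.92] [16.   30.   52.55]
gear [[661.03 -66.  ]
 [627.38 150.18]
 [504.64 133.22]
 [535.5  -85.67]]
218.78739369381492 98.8476977082537
221.05499103177772 98.02476694481948
127.0629042866176 8.904484468894559
[76.59 91.83]
```

View pics/c.png

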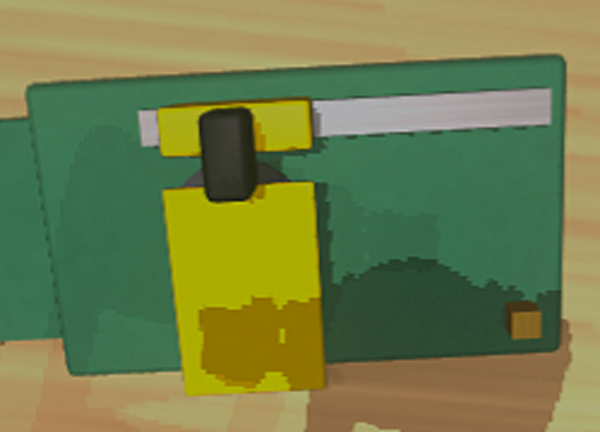

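Run:
```python
from h import *
np.set_printoptions(precision=1,suppress=True)
g=at_z('w3',(275.4,174),116); print('grip',g, tri(('w3',(275.4,174)),('scene0',(388,228.5)),('side0',(261,255))))
th=np.radians(8.5); yd=np.array([-np.sin(th),np.cos(th),0]); q=down(th)
env.command_gripper(0.55,40)
p=np.array([g[0],g[1],0])
env.movep(p+[0,0,150],q)
env.servo_line(p+[0,0,93],speed=100)
s=env.sense();print(s['time_s'],s['tool_pos'],s['contact_force'])
env.command_gripper(0.0,40)
s=env.sense();print(s['tool_pos'],s['contact_force'],s['grip_force'],s['gripper_width'])
p0=s['tool_pos'].copy(); f0=s['contact_force'].copy()
d=0
while d<100:
    d+= 55 if d==0 else 4
    env.servo_line(p+[0,0,93]-yd*d,speed=80 if d<60 else 40)
    s=env.sense(); f=(s['contact_force']-f0)@yd
    print(d,(s['tool_pos']-p0)@-yd,round(f,1),s['gripper_width'])
    if abs(f)>12: break
print(s['time_s']); snap('scene','s2'); snap('wrist','w4')
```

```text
grip [617.9  57.7 116. ] (array([616.6,  60.9, 109.2]), [2.4, 2.4, 1.2])
4.7083 [618.6  57.5  93.8] [ 0.9  0.5 -1.1]
[618.5  58.1  94. ] [-0.1  1.9  5.7] 40.8771550655365 0.17703344891470127
55 56.21252306800315 -2.1 0.17672046374492742
59 59.7500066904791 -1.2 0.17390935477919017
63 63.58947478222568 -0.5 0.17650198437487388
67 67.56406872246707 -0.1 0.1773497136025648
71 71.55574024857272 -0.5 0.17687695606695925
75 75.26898018768698 0.8 0.17518766974560235
79 75.45860935808444 10.2 0.17995213854173203
83 75.6283388427393 20.8 0.18220764195642575
7.675
```

Run:
```python
from h import *
s=env.sense();p=s['tool_pos']
env.command_gripper(0.55)
env.servo_line(p+[0,0,50],speed=150)
q=down(np.radians(8.5))
env.movep([540,50,190],q); snap('wrist','v1')
env.movep([500,-10,190],q); snap('wrist','v2')
env.movep([515,100,190],q); snap('wrist','v3')
print(env.sense()['time_s'])
a=[]
for n in('v1','v2','v3'):
    u=proj(n,[579,61,82]).astype(int); print(n,u); x0,y0=u[0]-60,u[1]-60
    x0,y0=max(x0,0),max(y0,0); c=cv2.imread(f'pics/{n}.png')[y0:y0+120,x0:x0+120]; print(x0,y0); a.append(cv2.resize(c,(400,400),interpolation=2) if n!='v3' else None)
cv2.imwrite('pics/hub.png',np.hstack(a[:2]))
```

```text
10.2833
v1 [313 178]
253 118
v2 [230 108]
170 48
v3 [390 155]
330 95
```

View pics/hub.png

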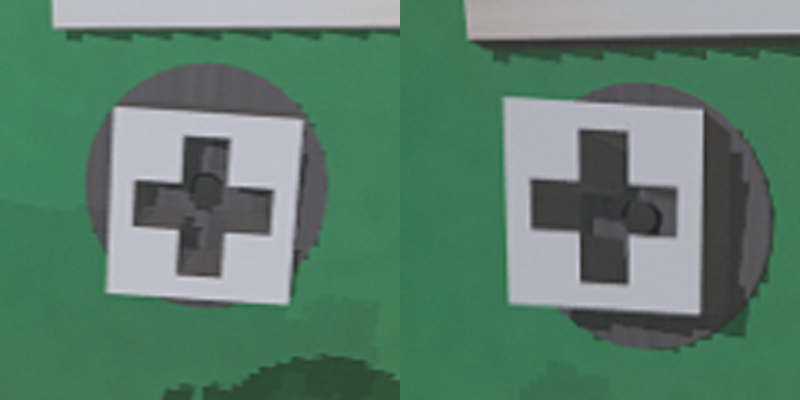

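View pics/v1.png

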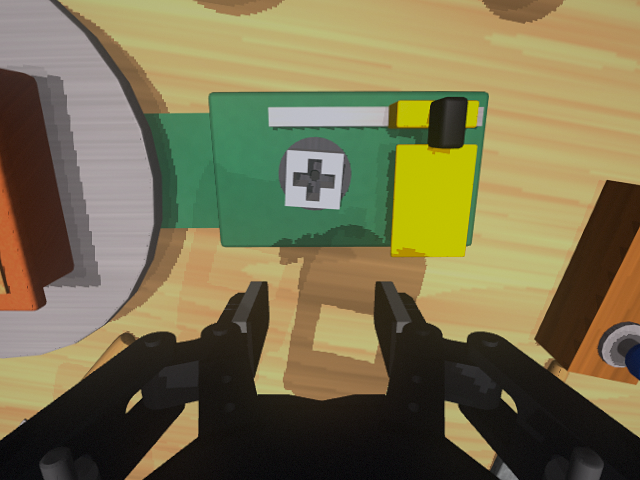

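The cover is open and the cross socket is clear, with the hub's top centred at about (314,179) in v1. I'll fit the hub's corners in three views.

Run:
```python
from h import *
np.set_printoptions(precision=1,suppress=True)
C={}
for n in('v1','v2','v3'):
    im=cv2.imread(f'pics/{n}.png');hsv=cv2.cvtColor(im,cv2.COLOR_BGR2HSV)
    u=proj(n,[579,61,82]).astype(int)
    m=((hsv[:,:,1]<50)&(hsv[:,:,2]>135)).astype(np.uint8)
    nn,l,st,ce=cv2.connectedComponentsWithStats(m)
    i=min([k for k in range(1,nn) if st[k,4]>600],key=lambda k:np.hypot(*(ce[k]-u)))
    hull=cv2.convexHull(cv2.findContours((l==i).astype(np.uint8),0,1)[0][0])
    for e in range(2,15):
        ap=cv2.approxPolyDP(hull,e,True)[:,0]
        if len(ap)<=4: break
    ap=ap.astype(float)
    # order by image angle
    ap=ap[np.argsort(np.arctan2(*(ap-ap.mean(0)).T[::-1]))]; C[n]=ap
    w=np.array([at_z(n,p,82)[:2] for p in ap]); 
    e=np.roll(w,-1,0)-w
    print(n,st[i],ap.tolist(),'c',w.mean(0),'len',np.linalg.norm(e,axis=1),'ang',np.degrees(np.arctan2(e[:,1],e[:,0]))%90)
for k in range(4): print(tri(*[(n,C[n][k]) for n in C]))
X=np.array([tri(*[(n,C[n][k]) for n in C])[0] for k in range(4)]);print(X.mean(0))
```

```text
v1 [ 285  150   59   59 2194] [[287.0, 150.0], [343.0, 154.0], [339.0, 208.0], [285.0, 205.0]] c [578.3  60.7] len [39.2 38.5 39.4 39. ] ang [4.5 5.1 5.3 4.8]
v2 [ 201   77   60   65 2505] [[201.0, 77.0], [260.0, 81.0], [259.0, 141.0], [203.0, 138.0]] c [578.   60.5] len [39.1 38.6 38.8 39.2] ang [4.3 4.6 5.1 5.1]
v3 [ 360  126   63   62 2310] [[366.0, 126.0], [422.0, 131.0], [414.0, 187.0], [360.0, 183.0]] c [578.1  60.9] len [38.9 38.8 39.  39.1] ang [4.  4.5 4.5 4.3]
(array([596. ,  81.8,  81.8]), [0.1, 0.1, 0.1])
(array([599. ,  42.8,  81.2]), [0.1, 0.0, 0.1])
(array([560.3,  39.6,  81. ]), [0.3, 0.2, 0.2])
(array([556.9,  78.7,  80.6]), [0.1, 0.1, 0.1])
[578.1  60.7  81.2]
```

Run:
```python
from h import *
np.set_printoptions(precision=2,suppress=True)
k=np.array([568.9,-252.1,0]); q=down(np.radians(6.7))
env.servo_line(env.sense()['tool_pos']*[1,1,0]+[0,0,210],speed=200)
env.movep(k+[0,0,190],q); snap('wrist','k0')
env.servo_line(k+[0,0,70],speed=120)
s=env.sense();print(s['time_s'],s['tool_pos'],s['contact_force'])
f0=s['contact_force']
env.command_gripper(0,80)
s=env.sense();print(s['tool_pos'],s['contact_force'],s['grip_force'],s['gripper_width'])
env.servo_line(k+[0,0,195],speed=100); env.wait(0.2)
s=env.sense();print(s['tool_pos'],s['contact_force']-f0,s['grip_force'],s['gripper_width'])
h=np.array([578.2,60.7,0])
env.movep(h+[0,0,195],down(np.radians(4.7))); env.wait(.2)
s=env.sense();print(s['time_s'],s['tool_pos'],R.from_quat(s['tool_rot']).as_matrix(),s['grip_force'])
for n in('scene','side','wrist'): snap(n,n+'5')
c=[]
for n in('scene5','side5'):
    u=proj(n,h+[0,0,160]).astype(int); c.append(cv2.resize(cv2.imread(f'pics/{n}.png')[u[1]-50:u[1]+50,u[0]-40:u[0]+40],(400,500),interpolation=2)); print(u)
cv2.imwrite('pics/c5.png',np.hstack(c))
```

```text
13.075 [ 569.5  -252.44   70.76] [ 0.11  0.5  -0.13]
[ 569.31 -252.36   70.96] [-0.1   0.03  5.08] 78.84531676769257 0.17382806860991853
[ 568.66 -251.97  194.36] [-0.43 -0.53 -3.9 ] 78.01823258399963 0.17673395831254532
16.45 [578.62  59.24 194.95] [[ 1.    0.08  0.  ]
 [ 0.08 -1.   -0.  ]
 [ 0.    0.   -1.  ]] 78.0431279540062
[378 203]
[271 247]
```

View pics/c5.png

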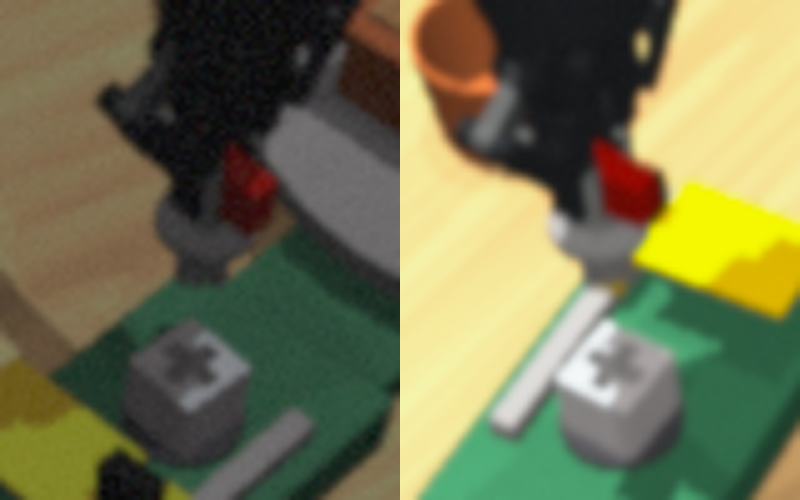

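View pics/wrist5.png

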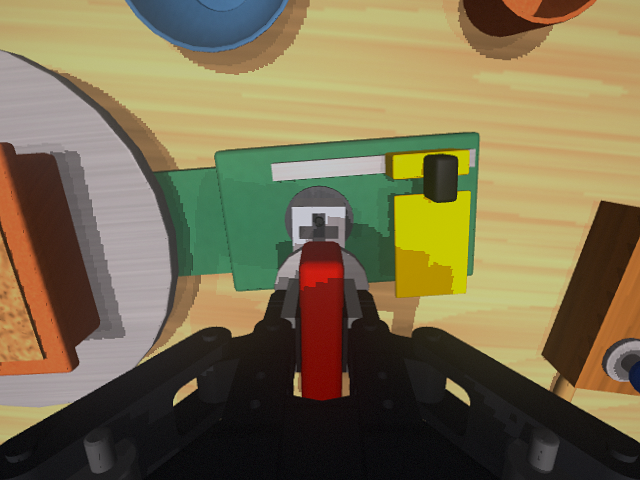

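The key is held upright, with its collar and stem visible above the cross socket in all three views. I'll descend in guarded steps.

```bash
cat > ins.py <<'E'
from h import *
np.set_printoptions(precision=2,suppress=True)
h=np.array([578.2,60.7]); q=down(np.radians(4.7))
off=np.zeros(2)
def go(z,speed=60):
    env.servo_line([*(h+off),z],q,speed=speed)
E
python3 - <<'E'
import ins
from ins import *
go(143,80); env.wait(.3)
for _ in range(2):
    s=env.sense(); ins.off=ins.off+(h-s['tool_pos'][:2]); go(143,20); env.wait(.2)
s=env.sense(); f0=s['contact_force']; print(s['time_s'],s['tool_pos'],ins.off,f0)
for z in list(range(139,102,-4)):
    go(z,40); env.wait(.05); s=env.sense(); f=s['contact_force']-f0
    print(z,s['tool_pos'],f,s['wrist_torque'])
    if f[2]>20 or np.hypot(*f[:2])>15: break
print(s['time_s']); np.save('off.npy',ins.off); np.save('f0.npy',f0)
E
```

```text
18.6 [578.2   60.72 142.98] [ 0.02 -0.01] [ 0.01 -0.32 -2.35]
139 [578.02  60.7  138.72] [0.27 0.52 0.33] [ 0.03  0.01 -0.01]
135 [578.04  60.71 134.78] [-0.46  1.16 -0.34] [-0.05 -0.02  0.01]
131 [578.1   60.69 130.81] [ 0.17  0.11 -0.07] [-0.   -0.07  0.02]
127 [578.09  60.69 126.8 ] [-0.05  0.85 -0.33] [-0.02  0.03 -0.02]
123 [578.1   60.67 122.82] [0.83 0.38 0.3 ] [-0.03  0.02 -0.06]
119 [578.07  60.7  118.82] [ 0.18  0.37 -0.14] [ 0.06 -0.01  0.01]
115 [578.09  60.69 114.83] [-0.22  0.77 -0.05] [-0.02  0.1   0.04]
111 [578.05  60.69 110.81] [-0.82  0.36 -0.1 ] [ 0.04 -0.05  0.01]
107 [578.05  60.7  106.78] [0.71 0.28 0.  ] [-0.01  0.01 -0.01]
103 [578.7   60.69 103.56] [-0.53  1.04  4.53] [ 0.01  0.04 -0.02]
21.6
```

It slid in without touching, and the plunger is now reached (4.5 N). Next I press it home.

Run:
```python
import ins
from ins import *
ins.off=np.load('off.npy'); f0=np.load('f0.npy')
for z in np.arange(101,88,-1.):
    go(z,20); env.wait(.1); s=env.sense(); f=s['contact_force']-f0
    print(z,s['tool_pos'],f,s['grip_force'])
    if f[2]>28: break
env.wait(.5); s=env.sense(); print(s['time_s'],s['tool_pos'],s['contact_force']-f0,s['wrist_torque'],s['gripper_width'])
a=[]
for n in('scene','side'):
    snap(n,n+'6'); u=proj(n+'6',[578,60.7,90]).astype(int); a.append(cv2.resize(cv2.imread(f'pics/{n}6.png')[u[1]-50:u[1]+50,u[0]-40:u[0]+40],(400,500),interpolation=2))
cv2.imwrite('pics/c6.png',np.hstack(a))
```

```text
101.0 [578.64  60.68 101.29] [-0.57  0.71  5.84] 78.65066349506378
100.0 [578.59  60.66 100.15] [0.29 0.36 5.86] 78.70637118816376
99.0 [578.56  60.67  99.11] [1.36 1.45 5.8 ] 78.7857985496521
98.0 [578.53  60.65  98.17] [1.64 0.61 6.87] 78.86143237352371
97.0 [578.61  60.67  97.91] [-0.39  1.11 11.48] 79.96587306261063
96.0 [578.63  60.67  97.88] [-0.97  0.26 16.94] 80.818732380867
95.0 [578.67  60.66  97.86] [-3.79  0.41 23.72] 81.65758430957794
94.0 [578.68  60.65  97.83] [-5.3   0.96 28.74] 82.49957889318466
24.9 [578.7   60.67  97.83] [-5.28  0.68 29.09] [ 0.14  0.77 -0.02] 0.17719414497674457
```

View pics/c6.png

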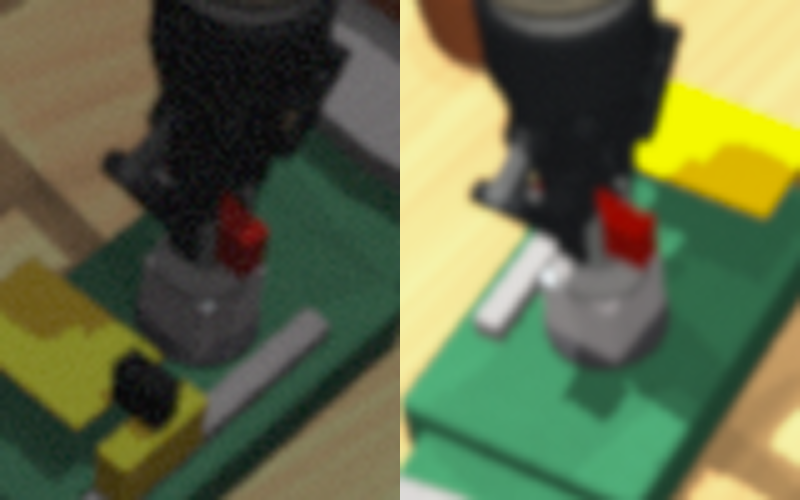

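The collar sits on the hub. The hard stop at TCP z = 97.9 mm matches the 97.96 mm expected from the grasp offset, and the cover is still open.

```bash
python3 -c "
from h import *
print(env.finish_job())"
```

```text
the job is handed in; nothing more can be done
None
```

I slid the dust cover to its end stop, seated the red key in the hub with its collar down, and handed the job in at about 25 s while still gripping the key and pressing it home with about 29 N; no verdict came back.

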